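# Find the solid plaster casting by weight and present it over the turntable

## Robot

A 7-joint arm with a two-finger parallel gripper is mounted at the origin on the work surface. World frame = base frame: x ahead of the robot, y to its left, z up, the work surface at z = 0. Lengths are in m, angles in rad, forces in N, time in s.
With the tool pointing down it reaches from about 0.4 to 0.85 m from the base axis. Payload 10.4 kg.
Tool frame: the origin (TCP) lies between the finger pads; the fingertips stand ahead of it and the grasp point (between the pads) lies 3 mm ahead of it (tips_ahead is the z of the fingertips in the tool frame, in m); z points along the fingers, y is the direction in which the jaws open and shut (so a half turn about z gives the same grasp; the last joint's range is limited). The gripper opens to 87 mm and grips with 3 to 60 N. Pads are 19 mm wide; open, the fingers measure 117 mm over their backs; the gripper's body (75 mm by 190 mm) begins 51 mm behind the grasp point.
Start: joints at [1.127, 0.332, -0.065, 1.46, 0.022, 1.35, -0.088], TCP at [0.255, -0.57, 0.205] pointing down, gripper open.
Joint ranges: [-2.6, 2.6], [-0.5, 2.12], [-1.47, 1.34], [0.16, 2.42], [-1.27, 4.41], [0.06, 2.06], [-2.6, 2.6]. Speed limits (rad/s): [2.22, 2.22, 2.79, 2.79, 3.14, 3.14, 3.14].

## Interface

Orientations are given as a unit quaternion [w, x, y, z].
In Python, from cell import * gives the robot as it stands. The module is installed in compiled form; this text tells all that it offers.
- The arm moves only by the shell command python3 -m handwheel 'ROWS'. ROWS is JSON, a list of rows, each a list of 7 numbers: the shift along the world's x, y, z in cm, then the turn, a rotation vector about the world's x, y, z in rad, then the finger opening in cm, from 0 to 8.7. In form: [[x, y, z, wx, wy, wz, fingers], ...]. A call has 1 to 8 rows; each row shifts and turns the commanded pose from where the row before left it; what a row does not reach is not made up. A row lasts 1/12 s, in which the tool goes at most 41.7 mm and 7.16 degrees, less where a joint would pass 70% of its speed; a pose out of reach is approached as far as the arm can. A call with a gripper value outside its range is refused whole. The fingers move at their own pace and stop on an object; the grip force is fixed at half the most. Time passes only in rows, so rows that do not move let the fingers close. It gives the time, the measured TCP pose, the force and the opening at its end, in the units of the state.
- get_state(): the state, without advancing time (a new reading comes with each control period).
- snapshot(name): name is "scene" or "top" or "wrist"; returns a dict with "color" (400x640x3 uint8, red, green, blue), "depth" (400x640 float32, m along the optical axis (not along the pixel's ray), 0 where there is no reading), "camera_matrix" (3x3 intrinsics, pixels), "R" (3x3) and "t" (3): a world point X has camera coordinates R X + t. Camera axes: x right, y down, z forward; pixel columns grow to the right and rows downward; lengths in m; the calibration is good to about 2 mm. A picture is of the moment at which its call begins.
- finish_job(): hands the job in, once; it reports no verdict.
Trained networks look in the newest picture that a camera, given by its name, has taken for a name from the list of things; names that differ only in an ending like _2 or _b are one class to them, and where a whole thing is asked for, a point or a joint stands for the part that bears it (a point fixed in the world has none). Each returns a list of dicts, best first, with "confidence" (0 to 1); they miss things now and then, are a little off and sometimes report something else, mostly with a low value. They report only what shows in the picture. A call takes as long as a camera call. They do not tell look-alikes from the thing itself.
- trace(camera, thing): "pixels" (400x640 bool, what is visible of it) and "position" ([column, row] in pixels, amid what is visible of it).
- spot_point(camera, thing): "position" ([column, row] in pixels: a listed point, or the origin of a listed thing).
The state is a dict: "t": time; "q": joint angles; "dq": joint speeds; "joint_torque": joint torques, N m; "position": TCP position; "tool_rot": TCP orientation; "force": force on the tool from outside, world axes, zero at the start; "wrist_torque": the same for the moment, N m; "width": finger opening in m.
Only numpy, scipy, OpenCV 4.12 (cv2) and the standard library are available. Lean on these libraries where they do the work, as an engineer would, in place of code of your own. Each camera call takes 0.05 s, during which the arm holds its last target. There are 200 camera calls.

## Task

The two plaster tree-trunk castings standing on the plywood board look alike, but one is solid and the other hollow: lift each in turn clear of the board to feel which is heavier, and leave the lighter one standing upright on the board. Finish still holding the heavier one in the gripper, upright and still over the middle of the turntable, with its foot 5 to 10 cm above the disc. Do not drop or tip over a casting, and leave the jar and the brush where they are.

Things in the scene. Friction and masses are not known exactly. Their poses are not given: they have to be found in the camera images.
- casting_a: one of two look-alike white plaster castings of a tree trunk, round about its own z: flared foot 90 mm across at the bottom, narrowing to a straight round stem 44 mm across from 65 mm up to its flat top at 120 mm. Origin at the centre of its underside, z up along the trunk. One of the two is solid and one hollow (between about 0.25 and 0.67 kg; the heavier is at least 0.14 kg heavier than the other); both balance on their own axis. They cannot be told apart by sight.
- casting_b: one of two look-alike white plaster castings of a tree trunk, round about its own z: flared foot 90 mm across at the bottom, narrowing to a straight round stem 44 mm across from 65 mm up to its flat top at 120 mm. Origin at the centre of its underside, z up along the trunk. One of the two is solid and one hollow (between about 0.25 and 0.67 kg; the heavier is at least 0.14 kg heavier than the other); both balance on their own axis. They cannot be told apart by sight.
- board: flat plywood board fixed to the table, 170 (its x) x 340 (its y) x 18 mm thick, on which both castings stand, one towards each end of its long y side, 140 to 200 mm apart. Origin at the centre of its underside; its top is 18 mm above the table.
- turntable: sculptor's turntable, fixed and not turning: an aluminium disc 170 mm across on a dark steel foot, its top 70 mm above the table. Origin at the centre of its underside.
- disc_centre (a point): centre of the turntable disc's top face, 70 mm above the table.
- jar: closed glass jar, 60 mm across, 85 mm tall, standing just beyond the turntable; leave alone. Origin under its centre.
- brush: flat brush with a wooden handle, about 200 mm long, lying on the table on the robot's side of the turntable; leave alone.
Things that resemble listed ones, but are neither listed nor needed, are in the scene too. What is shaped like the casting_a but blue, turquoise or yellow is not meant.

How it is judged:
By the outcome, as a careful person would: the job done as asked, in the order asked, and still so for the second after the job is handed in, while the arm keeps its last pose, push and grip.
It also fails if it takes over 69 s, if anything falls off the work surface, if the arm or the gripper's body presses on something with over 40 N, if the wrist force passes 120 N, or if a joint passes its speed limit or range.

## Working session

There is one attempt and no reset: what is moved stays moved. The work goes in short steps, Python scripts to look and compute and a shell command to move; the robot and the scene stay as the last step left them, time stands still between calls to the robot, and variables do not carry over. Pictures are saved under pics/ and viewed, about 8 in all and at most 12, crops included, and the job is handed in when it is done.

```bash
mkdir -p pics; cat > h.py <<'E'
from cell import *
import numpy as np, cv2
def snap(n,f):
    s=snapshot(n); cv2.imwrite('pics/'+f,cv2.cvtColor(s['color'],cv2.COLOR_RGB2BGR)); return s
def world(s,u,v,d):
    K=s['camera_matrix']; c=np.linalg.inv(K)@[u,v,1]*d; return s['R'].T@(c-s['t'])
def at_z(s,u,v,z):
    K=s['camera_matrix']; r=s['R'].T@np.linalg.inv(K)@[u,v,1]; o=-s['R'].T@s['t']; return o+r*(z-o[2])/r[2]
def cloud(s,m):
    v,u=np.nonzero(m&(s['depth']>0)); d=s['depth'][v,u]
    c=np.linalg.inv(s['camera_matrix'])@np.vstack([u*d,v*d,d]); return (s['R'].T@(c-s['t'][:,None])).T
E
python3 - <<'E'
from h import *
np.set_printoptions(precision=3,suppress=True)
print(get_state())
for n in('top','scene'):
    s=snap(n,n+'0.png')
    for t in('casting_a','turntable','board','jar','brush'):
        for d in trace(n,t):
            p=cloud(s,d['pixels'])
            if len(p)==0: continue
            hi=p[p[:,2]>np.percentile(p[:,2],98)-.008]
            print(n,t,round(d['confidence'],2),np.array(d['position']),'med',np.median(p,0),'topmean',hi.mean(0),'min',p.min(0),'max',p.max(0))
    for d in spot_point(n,'disc_centre'): print('disc',d['confidence'],d['position'],at_z(s,*d['position'],.07))
E
```

```text
{'t': 0.0, 'q': array([ 1.127,  0.333, -0.065,  1.461,  0.022,  1.35 , -0.088]), 'dq': array([ 0.   , -0.001,  0.001,  0.   ,  0.001,  0.002, -0.   ]), 'joint_torque': array([ -0.001, -62.325,   0.024, -38.99 ,  -0.062,   0.04 ,   0.   ]), 'position': array([ 0.255, -0.57 ,  0.204]), 'tool_rot': array([-0.001,  0.978,  0.209, -0.   ]), 'force': array([-0.483, -0.21 ,  0.001]), 'wrist_torque': array([-0.05 ,  0.035, -0.032]), 'width': 0.08712160111638778}
top casting_a 0.96 [242.1 182.5] med [0.523 0.294 0.071] topmean [0.534 0.305 0.137] min [0.49  0.261 0.014] max [0.578 0.346 0.143]
top casting_a 0.91 [293.  118.8] med [0.697 0.166 0.049] topmean [0.712 0.169 0.12 ] min [ 0.667  0.124 -0.006] max [0.779 0.214 0.126]
top casting_a 0.87 [184.6 230.2] med [0.4   0.447 0.048] topmean [0.406 0.461 0.119] min [ 0.361  0.415 -0.004] max [0.452 0.524 0.126]
top casting_a 0.78 [225.8 113.8] med [0.718 0.344 0.053] topmean [0.732 0.352 0.12 ] min [ 0.688  0.307 -0.002] max [0.784 0.403 0.127]
top casting_a 0.61 [310.1 182.5] med [0.527 0.116 0.068] topmean [0.54  0.12  0.138] min [0.495 0.07
[... 1782 characters left out ...]
6 0.048] topmean [0.411 0.454 0.119] min [ 0.327  0.317 -0.003] max [0.53  0.579 0.139]
scene turntable 0.88 [216.2 264.8] med [ 0.537 -0.218  0.07 ] topmean [ 0.533 -0.218  0.07 ] min [ 0.406 -0.299 -0.003] max [ 0.613 -0.122  0.075]
scene board 0.62 [376.9 214.9] med [0.57  0.2   0.017] topmean [0.551 0.192 0.018] min [ 0.424  0.033 -0.001] max [0.633 0.38  0.029]
scene jar 0.69 [233.2 321.5] med [ 0.678 -0.236  0.08 ] topmean [ 0.664 -0.236  0.085] min [ 0.588 -0.265 -0.004] max [ 0.693 -0.204  0.09 ]
scene brush 0.72 [181.9 247.7] med [ 0.418 -0.273  0.018] topmean [ 0.414 -0.234  0.019] min [ 0.38  -0.338  0.001] max [ 0.469 -0.137  0.071]
disc 0.94 [217.5, 263.0] [ 0.535 -0.216  0.07 ]
```

View pics/top0.png

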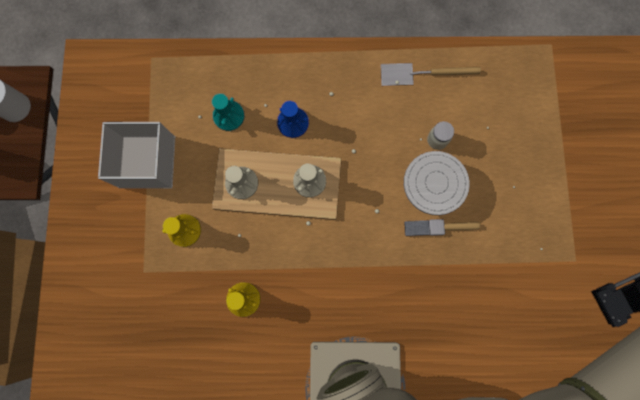

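View pics/scene0.png

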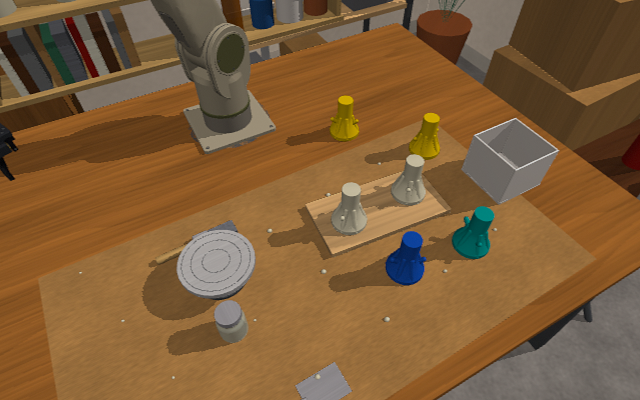

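```bash
python3 -c "
import cv2
i=cv2.imread('pics/top0.png')[80:330,150:360]; cv2.imwrite('pics/crop0.png',cv2.resize(i,None,fx=2.4,fy=2.4,interpolation=2))
from scipy.spatial.transform import Rotation as R
print(R.from_quat([.978,.209,0,-.001]).as_matrix())"
```

```text
[[ 9.12652500e-01  4.08736150e-01 -4.17930624e-04]
 [ 4.08736150e-01 -9.12650500e-01  1.95567536e-03]
 [ 4.17930624e-04 -1.95567536e-03 -9.99998000e-01]]
```

View pics/crop0.png

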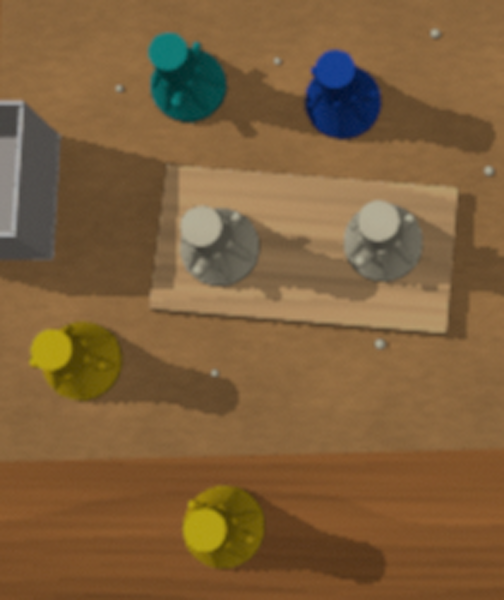

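Candidates in the top view are white (242,182) and (310,182) on the board, yellow (184,230) and (244,300), teal (226,114), and blue (293,119). The two white ones on the board fit the description, and the crop confirms it. Their tops are at z≈0.138 = 18+120 mm, and they stand 185 mm apart. The turntable centre is about (0.532,-0.217), with the jar at (442,137) and the brush at (431,227).

```bash
python3 -m handwheel '[[2.8,2.8,0.4,0,0,0,8.7],[2.8,2.8,0.4,0,0,0,8.7],[2.8,2.8,0.4,0,0,0,8.7],[2.8,2.8,0.4,0,0,0,8.7],[2.8,2.8,0.4,0,0,0,8.7],[2.8,2.8,0.4,0,0,0,8.7],[2.8,2.8,0.4,0,0,0,8.7],[2.8,2.8,0.4,0,0,0,8.7]]'
python3 -m handwheel '[[0.5,4,0,0,0,0,8.7],[0.5,4,0,0,0,0,8.7],[0.5,4,0,0,0,0,8.7],[0.5,4,0,0,0,0,8.7],[0.5,4,0,0,0,0,8.7],[0.5,4,0,0,0,0,8.7],[0.5,4,0,0,0,0,8.7],[0,0,0,0,0,0,8.7]]'
```

```text
t: 1.37
position: [0.4804, -0.345, 0.2376]
tool_rot: [0.0, 0.978, 0.209, 0.0]
force: [0.8, -1.3, 0.1]
width: 0.0869
t: 2.03
position: [0.5151, -0.0571, 0.2378]
tool_rot: [-0.001, 0.977, 0.214, 0.001]
force: [0.3, 1.1, 0.4]
width: 0.0872
```

```bash
python3 -m handwheel '[[0.5,4,0,0,0,0,8.7],[0.5,4,0,0,0,0,8.7],[0.5,3,0,0,0,0,8.7],[0,0,0,0,0,0,8.7],[0,0,0,0,0,0,8.7]]'
cat > look.py <<'E'
from h import *
import sys
np.set_printoptions(precision=4,suppress=True)
s=snap('wrist',sys.argv[1])
print(get_state()['position'])
for d in trace('wrist','casting_a'):
    p=cloud(s,d['pixels'])
    if len(p)<30: continue
    z=np.percentile(p[:,2],95); hi=p[abs(p[:,2]-z)<.006]
    print(round(d['confidence'],2),np.array(d['position']),z,'topmid',(hi.min(0)+hi.max(0))/2,'ext',np.ptp(hi,0),'mean',hi.mean(0),'foot',p.min(0),p.max(0))
E
python3 look.py w0.png
```

```text
t: 2.45
position: [0.5293, 0.0453, 0.2371]
tool_rot: [-0.0, 0.978, 0.211, 0.0]
force: [0.1, -0.8, -0.2]
width: 0.087
[0.5294 0.0434 0.237 ]
0.87 [109.   77.8] 0.13735928098917624 topmid [0.5356 0.3066 0.1353] ext [0.0434 0.0456 0.0077] mean [0.5362 0.3049 0.1364] foot [ 0.476   0.2612 -0.0017] [0.5808 0.4472 0.1392]
0.87 [269.3 142.8] 0.1374673281340359 topmid [0.541  0.1211 0.1354] ext [0.0434 0.0442 0.0075] mean [0.5416 0.1207 0.1366] foot [0.4879 0.0762 0.0153] [0.5853 0.173  0.1391]
0.84 [291.6  11.3] 0.05032890157218016 topmid [0.6927 0.1515 0.0503] ext [0.0219 0.0484 0.0119] mean [0.6899 0.1567 0.0494] foot [ 0.6675  0.1253 -0.0015] [0.7207 0.2075 0.0588]
0.69 [ 13.  127.8] 0.035583049948782204 topmid [0.4111 0.4355 0.0351] ext [0.0516 0.0203 0.0109] mean [0.4142 0.433  0.0339] foot [ 0.3642  0.4168 -0.0022] [0.4521 0.4774 0.046 ]
```

View pics/w0.png

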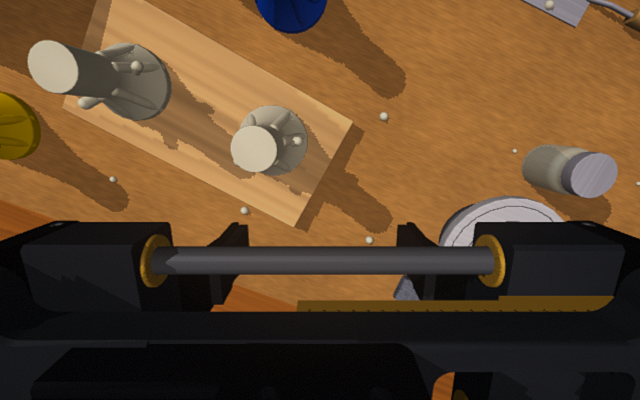

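The wrist view shows the two white castings with tops at (255,150) and (53,67), and blue and yellow look-alikes at the edges. The tops measure 44 mm across at (0.541,0.121) and (0.5355,0.306). Grasping the near one first.

```bash
python3 -m handwheel '[[0.6,3.8,0,0,0,0,8.7],[0.6,3.9,0,0,0,0,8.7],[0,0,0,0,0,0,8.7],[0,0,0,0,0,0,8.7],[0,0,-1,0,0,0,8.7],[0,0,0,0,0,0,8.7]]'
```

```text
t: 3.05
position: [0.541, 0.118, 0.2251]
tool_rot: [0.0, 0.978, 0.207, -0.001]
force: [-0.4, -0.8, 0.5]
width: 0.0873
```

```bash
python3 -m handwheel '[[0,0.3,-3,0,0,0,8.7],[0,0,-3,0,0,0,8.7],[0,0,-2.5,0,0,0,8.7],[0,0,-2,0,0,0,8.7],[0,0,0,0,0,0,8.7],[0,0,0,0,0,0,8.7]]'
```

```text
t: 3.55
position: [0.5409, 0.1219, 0.1216]
tool_rot: [0.0, 0.978, 0.208, -0.001]
force: [-0.1, 0.3, 0.3]
width: 0.0872
```

```bash
python3 -m handwheel '[[0,0,0,0,0,0,3],[0,0,0,0,0,0,3],[0,0,0,0,0,0,3],[0,0,0,0,0,0,3],[0,0,0,0,0,0,3],[0,0,0,0,0,0,3],[0,0,0,0,0,0,3],[0,0,0,0,0,0,3]]'
```

```text
t: 4.22
position: [0.5413, 0.1235, 0.1221]
tool_rot: [0.0, 0.978, 0.209, 0.0]
force: [0.9, 0.4, 0.1]
width: 0.0413
```

```bash
python3 -m handwheel '[[0,0,0,0,0,0,3],[0,0,0,0,0,0,3],[0,0,0,0,0,0,3]]'; python3 -m handwheel '[[0,0,0.3,0,0,0,3],[0,0,0.7,0,0,0,3],[0,0,1.0,0,0,0,3],[0,0,1,0,0,0,3],[0,0,1,0,0,0,3],[0,0,0,0,0,0,3],[0,0,0,0,0,0,3],[0,0,0,0,0,0,3]]'
python3 - <<'E'
from h import *
for i in range(6):
    snapshot('wrist'); s=get_state(); print(s['force'],s['wrist_torque'],s['joint_torque'][[1,3]],s['width'])
E
```

```text
t: 4.47
position: [0.5413, 0.1235, 0.122]
tool_rot: [0.0, 0.978, 0.209, -0.0]
force: [0.5, -0.7, 0.0]
width: 0.0312
t: 5.13
position: [0.5412, 0.1234, 0.162]
tool_rot: [0.0, 0.978, 0.209, -0.0]
force: [-0.1, -0.4, 0.0]
width: 0.0298
[ 0.1625358  -0.44191119 -0.24237158] [-0.01322707  0.01158828  0.0845003 ] [-51.17167354 -37.93187499] 0.02994235319786314
[-0.98527175  0.06081312  0.51869869] [-0.02631465  0.0391383   0.06797668] [-50.98026752 -37.75390148] 0.030192876092470136
[-0.47446105  0.19633387  0.44519352] [ 0.05240056  0.00046255 -0.00734405] [-50.83554268 -37.63610244] 0.029949943881271417
[ 0.11322072 -0.58111545 -0.77018238] [ 0.02397971 -0.01983154 -0.01870515] [-50.73089361 -37.56455183] 0.029788627713517018
[-0.00949633  0.50882716  0.80133223] [-0.05715874  0.03829919 -0.02542403] [-50.66102028 -37.5262928 ] 0.029855003689266805
[-0.13198307  0.2455921   0.60001151] [-0.04347754  0.05912662  0.05312983] [-50.61222196 -37.50605106] 0.02988796492706685
```

```bash
python3 - <<'E'
from h import *
s=snap('scene','s1.png')
cv2.imwrite('pics/s1c.png',cv2.resize(cv2.imread('pics/s1.png')[80:300,240:500],None,fx=2.6,fy=2.6))
import cell; print([k for k in dir(cell) if not k.startswith('_')], getattr(cell,'tips_ahead',None))
E
python3 look.py w1.png
```

```text
['PlanningError', 'finish_job', 'get_state', 'snapshot', 'spot_point', 'tips_ahead', 'trace'] 0.022
[0.5412 0.1235 0.1619]
0.83 [324.5 191.5] 0.13740680196004496 topmid [0.5412 0.1218 0.1352] ext [0.0432 0.0422 0.0072] mean [0.5419 0.122  0.1366] foot [0.4856 0.0765 0.0158] [0.5859 0.1654 0.1388]
0.75 [ 17.9 169. ] 0.03496977027546854 topmid [0.4109 0.4348 0.0345] ext [0.0514 0.02   0.011 ] mean [0.4141 0.4326 0.0333] foot [ 0.3653  0.417  -0.0009] [0.4525 0.4767 0.04  ]
0.71 [350.7  19.7] 0.07527523373646089 topmid [0.6983 0.1644 0.0753] ext [0.0152 0.0294 0.012 ] mean [0.6943 0.1633 0.0751] foot [ 0.6679  0.1264 -0.0007] [0.7338 0.216  0.0919]
0.65 [125.5 116.5] 0.1373436347960958 topmid [0.5356 0.3064 0.135 ] ext [0.0436 0.0445 0.0074] mean [0.5365 0.3053 0.1364] foot [ 0.4536  0.2616 -0.002 ] [0.5807 0.4447 0.1387]
```

View pics/s1c.png

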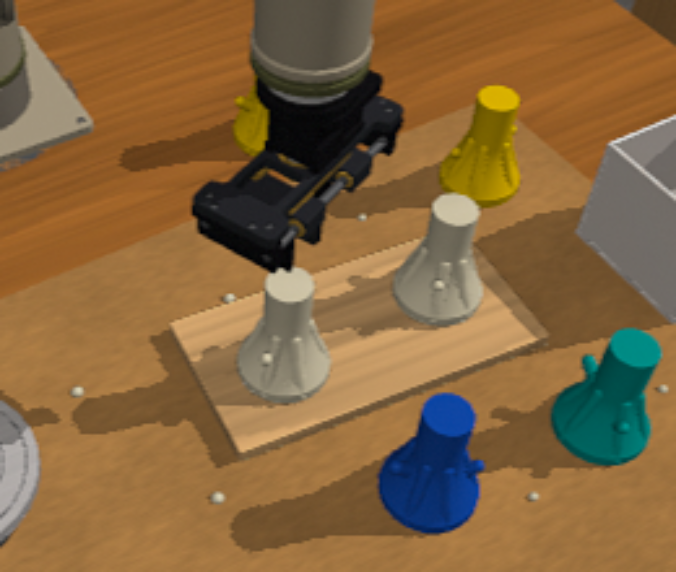

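```bash
python3 - <<'E'
from h import *
np.set_printoptions(precision=4,suppress=True)
s=snap('scene','s2.png')
print(get_state()['position'])
m=np.zeros((400,640),bool); m[100:200,300:420]=True
dark=s['color'].max(2)<70
p=cloud(s,m&dark)
print(len(p))
p=p[(p[:,2]>.1)]
for z in np.arange(.12,.27,.01):
    q=p[(p[:,2]>=z)&(p[:,2]<z+.01)]
    if len(q): print(round(z,2),len(q),q.min(0),q.max(0))
t=snap('top','t2.png'); m=t['color'].max(2)<60; p=cloud(t,m); p=p[(p[:,2]>.12)&(abs(p[:,0]-.54)<.15)&(abs(p[:,1]-.12)<.2)]
for z in np.arange(.12,.27,.01):
    q=p[(p[:,2]>=z)&(p[:,2]<z+.01)]
    if len(q): print('top',round(z,2),len(q),q.min(0),q.max(0))
# project expected tips
for x in ([.541,.1235,.162],[.541,.1235,.14]):
    c=s['R']@x+s['t']; u=s['camera_matrix']@c; print(u[:2]/u[2])
E
```

```text
[0.5413 0.1235 0.162 ]
3111
0.13 1 [0.521  0.1233 0.1369] [0.521  0.1233 0.1369]
0.17 1 [0.5384 0.1367 0.1795] [0.5384 0.1367 0.1795]
0.18 23 [0.5365 0.0988 0.1813] [0.5591 0.1423 0.1898]
0.19 18 [0.5385 0.0999 0.1902] [0.5595 0.1434 0.1984]
0.2 10 [0.5541 0.0996 0.2016] [0.5603 0.1045 0.209 ]
0.21 8 [0.5582 0.0995 0.2104] [0.5608 0.1058 0.22  ]
0.22 1 [0.5339 0.1408 0.229 ] [0.5339 0.1408 0.229 ]
0.23 14 [0.5329 0.1394 0.2307] [0.5423 0.1523 0.2394]
0.24 17 [0.5382 0.0285 0.2408] [0.5845 0.1487 0.25  ]
0.25 173 [0.5169 0.0266 0.2501] [0.6088 0.2097 0.26  ]
0.26 194 [0.5222 0.0267 0.26  ] [0.6094 0.2097 0.2699]
0.27 407 [0.5302 0.0214 0.27  ] [0.6114 0.2179 0.2799]
top 0.26 14 [0.4726 0.1505 0.2647] [0.4928 0.184  0.27  ]
top 0.27 6 [0.4722 0.1498 0.27  ] [0.4958 0.1845 0.2799]
[354.1338 181.1612]
[353.6038 187.6896]
```

View pics/w1.png

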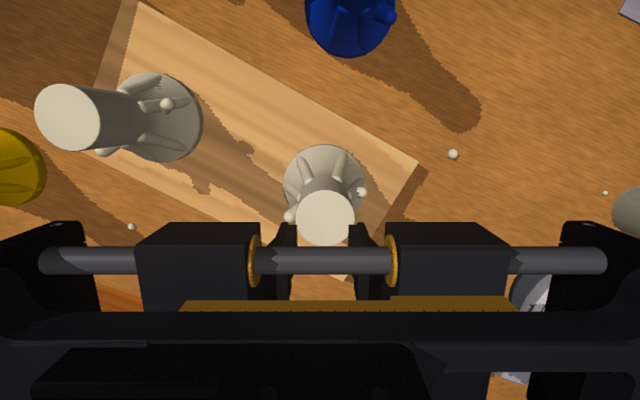

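Fingers closed on air. The scene depth puts the fingertips at z≈0.180, while the reported TCP implies 0.140, so the reported z reads about 4 cm low. The xy agrees and the casting was not touched. I'll trust the camera: reopen, descend 8 cm and check.

```bash
python3 -m handwheel '[[0,-0.2,0,0,0,0,8.7],[0,0,0,0,0,0,8.7],[0,0,0,0,0,0,8.7],[0,0,0,0,0,0,8.7],[0,0,0,0,0,0,8.7],[0,0,0,0,0,0,8.7],[0,0,0,0,0,0,8.7],[0,0,0,0,0,0,8.7]]'
python3 -m handwheel '[[0,0,0,0,0,0,8.7],[0,0,0,0,0,0,8.7],[0,0,0,0,0,0,8.7],[0,0,-1,0,0,0,8.7],[0,0,-1.5,0,0,0,8.7],[0,0,-1.5,0,0,0,8.7],[0,0,0,0,0,0,8.7],[0,0,0,0,0,0,8.7]]'
cat > tips.py <<'E'
from h import *
import sys
np.set_printoptions(precision=4,suppress=True)
s=snap('scene',sys.argv[1]); g=get_state(); P=g['position']; print(P,g['width'])
p=cloud(s,s['color'].max(2)<70)
p=p[(abs(p[:,0]-P[0])<.15)&(abs(p[:,1]-P[1])<.09)&(p[:,2]>P[2]-.04)&(p[:,2]<P[2]+.15)]
for z in np.arange(P[2]-.04,P[2]+.11,.01):
    q=p[(p[:,2]>=z)&(p[:,2]<z+.01)]
    if len(q): print(round(z,3),len(q),q.min(0),q.max(0))
E
python3 tips.py s3.png
```

```text
t: 6.35
position: [0.5413, 0.1215, 0.1621]
tool_rot: [0.0, 0.978, 0.209, -0.0]
force: [0.3, -1.1, -0.6]
width: 0.0753
t: 7.02
position: [0.5407, 0.1214, 0.1212]
tool_rot: [-0.0, 0.978, 0.209, -0.001]
force: [0.3, 0.4, 0.7]
width: 0.0873
[0.5413 0.1216 0.1221] 0.08706240441878971
0.132 13 [0.5173 0.0671 0.1378] [0.5707 0.1659 0.1419]
0.142 41 [0.518  0.0669 0.1424] [0.5704 0.167  0.1521]
0.152 40 [0.5119 0.067  0.1522] [0.5709 0.1674 0.1621]
0.162 16 [0.5147 0.1548 0.1622] [0.5298 0.1681 0.172 ]
0.172 9 [0.5177 0.1551 0.1733] [0.5226 0.1623 0.1818]
0.182 13 [0.5208 0.1589 0.1832] [0.528  0.1661 0.1911]
0.192 15 [0.5227 0.1627 0.1928] [0.5301 0.1715 0.2003]
0.202 36 [0.5271 0.0323 0.2022] [0.6069 0.178  0.2121]
0.212 125 [0.5294 0.0316 0.2124] [0.6094 0.2096 0.2221]
0.222 202 [0.5188 0.0326 0.2221] [0.6091 0.208  0.2321]
0.232 131 [0.5301 0.0317 0.2322] [0.6112 0.2112 0.2421]
```

```bash
python3 -m handwheel '[[0,0,-1.5,0,0,0,8.7],[0,0,-1.5,0,0,0,8.7],[0,0,-1,0,0,0,8.7],[0,0,0,0,0,0,8.7],[0,0,0,0,0,0,3.5],[0,0,0,0,0,0,3.5],[0,0,0,0,0,0,3.5],[0,0,0,0,0,0,3.5]]'
python3 -m handwheel '[[0,0,0,0,0,0,3.5],[0,0,0,0,0,0,3.5],[0,0,0,0,0,0,3.5],[0,0,0,0,0,0,3.5],[0,0,0,0,0,0,3.5],[0,0,0,0,0,0,3.5],[0,0,0,0,0,0,3.5]]'
```

```text
t: 7.73
position: [0.5418, 0.1216, 0.0829]
tool_rot: [0.0, 0.978, 0.209, 0.001]
force: [0.0, -0.8, 0.2]
width: 0.0684
t: 8.32
position: [0.5413, 0.1217, 0.0822]
tool_rot: [-0.0, 0.978, 0.209, 0.0]
force: [-0.7, 1.1, 2.6]
width: 0.0435
```

```bash
python3 -m handwheel '[[0,0,0,0,0,0,3.5],[0,0,0,0,0,0,3.5],[0,0,0.5,0,0,0,3.5],[0,0,1,0,0,0,3.5],[0,0,1.5,0,0,0,3.5],[0,0,1.5,0,0,0,3.5],[0,0,0.5,0,0,0,3.5],[0,0,0,0,0,0,3.5]]'
cat > weigh.py <<'E'
from h import *
import sys
np.set_printoptions(precision=3,suppress=True)
for i in range(5): s=snapshot('scene')
F=[]
for i in range(12):
    s=snapshot('scene'); g=get_state(); F.append(np.r_[g['force'],g['joint_torque'][[1,3]]])
F=np.array(F); print(F.mean(0),F.std(0),g['position'],g['width'])
cv2.imwrite('pics/'+sys.argv[1],cv2.resize(cv2.cvtColor(s['color'],cv2.COLOR_RGB2BGR)[80:300,240:500],None,fx=2.4,fy=2.4))
for d in trace('scene','casting_a'):
    p=cloud(s,d['pixels']); print(d['confidence'],np.median(p,0),p.min(0),p.max(0))
E
python3 weigh.py s4.png
```

```text
t: 8.98
position: [0.5421, 0.1216, 0.1335]
tool_rot: [0.0, 0.978, 0.209, 0.001]
force: [-0.5, 0.4, -6.1]
width: 0.0431
[ -0.106   0.04   -6.149 -54.746 -39.472] [0.484 0.484 0.21  0.068 0.034] [0.541 0.122 0.132] 0.04342466448096087
0.82 [0.726 0.153 0.051] [ 0.637  0.123 -0.004] [0.757 0.255 0.123]
0.8 [0.42  0.446 0.047] [ 0.269  0.312 -0.004] [0.54  0.603 0.14 ]
0.63 [0.561 0.106 0.102] [0.515 0.072 0.067] [0.597 0.153 0.226]
0.55 [0.742 0.333 0.049] [ 0.651  0.303 -0.004] [0.777 0.473 0.123]
0.54 [0.226 0.257 0.021] [ 0.196  0.247 -0.001] [0.256 0.266 0.062]
```

View pics/s4.png

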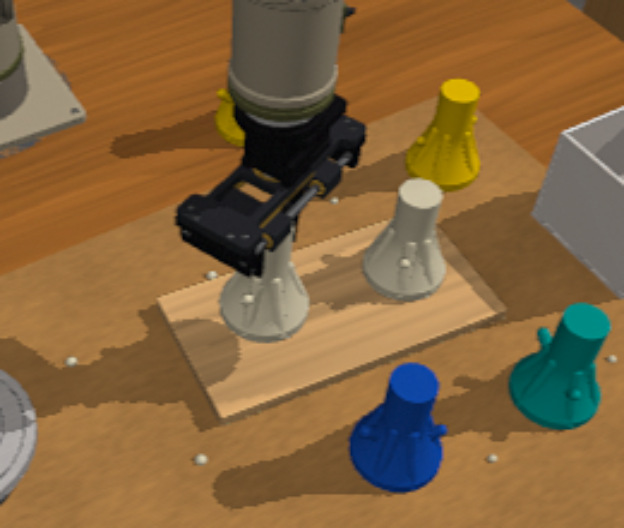

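The casting at (262,290) in the crop hangs free, with a force of 6.15 N (≈0.63 kg). Setting it back to weigh the other.

```bash
python3 -m handwheel '[[0,0,-1.5,0,0,0,3.5],[0,0,-1.5,0,0,0,3.5],[0,0,-1,0,0,0,3.5],[0,0,-0.5,0,0,0,3.5],[0,0,-0.4,0,0,0,3.5],[0,0,0,0,0,0,3.5],[0,0,0,0,0,0,3.5],[0,0,0,0,0,0,3.5]]'
```

```text
t: 10.55
position: [0.5418, 0.1217, 0.0838]
tool_rot: [0.0, 0.978, 0.209, 0.001]
force: [0.2, -0.1, -6.1]
width: 0.0429
```

```bash
python3 -m handwheel '[[0,0,-0.1,0,0,0,3.5],[0,0,0,0,0,0,3.5],[0,0,-0.1,0,0,0,3.5],[0,0,0,0,0,0,3.5],[0,0,0,0,0,0,3.5]]'
```

```text
t: 10.97
position: [0.5416, 0.1215, 0.0822]
tool_rot: [0.0, 0.978, 0.209, 0.0]
force: [-4.5, -1.6, 5.3]
width: 0.0435
```

```bash
python3 -m handwheel '[[0,0,0,0,0,0,8.7],[0,0,0,0,0,0,8.7],[0,0,0,0,0,0,8.7],[0,0,0,0,0,0,8.7],[0,0,0,0,0,0,8.7],[0,0,0,0,0,0,8.7],[0,0,0,0,0,0,8.7],[0,0,0,0,0,0,8.7]]'
python3 -m handwheel '[[0,0,0,0,0,0,8.7],[0,0,0,0,0,0,8.7],[0,0,2,0,0,0,8.7],[0,0,3,0,0,0,8.7],[0,0,3,0,0,0,8.7],[0,0,2,0,0,0,8.7],[0,0,0,0,0,0,8.7],[0,0,0,0,0,0,8.7]]'
python3 -m handwheel '[[-0.1,3.7,0,0,0,0,8.7],[-0.1,3.7,0,0,0,0,8.7],[-0.1,3.7,0,0,0,0,8.7],[-0.1,3.7,0,0,0,0,8.7],[-0.1,3.7,0,0,0,0,8.7],[0,0,0,0,0,0,8.7],[0,0,0,0,0,0,8.7],[0,0,0,0,0,0,8.7]]'
```

```text
t: 11.63
position: [0.5413, 0.1215, 0.081]
tool_rot: [0.0, 0.978, 0.209, 0.0]
force: [-0.1, 0.0, -0.1]
width: 0.0844
t: 12.3
position: [0.5419, 0.1217, 0.182]
tool_rot: [0.0, 0.978, 0.209, 0.001]
force: [-0.2, 0.4, 0.1]
width: 0.0872
t: 12.97
position: [0.536, 0.3058, 0.1796]
tool_rot: [0.001, 0.978, 0.209, -0.001]
force: [-0.3, -0.4, 0.2]
width: 0.0871
```

```bash
python3 -m handwheel '[[0,0,-2.5,0,0,0,8.7],[0,0,-2.5,0,0,0,8.7],[0,0,-2.5,0,0,0,8.7],[0,0,-1.5,0,0,0,8.7],[0,0,-0.8,0,0,0,8.7],[0,0,0,0,0,0,8.7],[0,0,0,0,0,0,3.5],[0,0,0,0,0,0,3.5]]'
python3 -m handwheel '[[0,0,0,0,0,0,3.5],[0,0,0,0,0,0,3.5],[0,0,0,0,0,0,3.5],[0,0,0,0,0,0,3.5],[0,0,0,0,0,0,3.5],[0,0,0,0,0,0,3.5],[0,0,0,0,0,0,3.5],[0,0,0,0,0,0,3.5]]'
```

```text
t: 13.63
position: [0.5372, 0.3065, 0.0844]
tool_rot: [-0.0, 0.978, 0.208, 0.001]
force: [-0.3, 0.4, -0.7]
width: 0.0802
t: 14.3
position: [0.5363, 0.3069, 0.0832]
tool_rot: [-0.0, 0.978, 0.209, 0.0]
force: [0.1, 1.9, 1.2]
width: 0.0431
```

```bash
python3 -m handwheel '[[0,0,0,0,0,0,3.5],[0,0,0,0,0,0,3.5],[0,0,0.5,0,0,0,3.5],[0,0,1,0,0,0,3.5],[0,0,1.5,0,0,0,3.5],[0,0,1.5,0,0,0,3.5],[0,0,0.5,0,0,0,3.5],[0,0,0,0,0,0,3.5]]'; python3 weigh.py s5.png
```

```text
t: 14.97
position: [0.5371, 0.3068, 0.1349]
tool_rot: [-0.0, 0.978, 0.209, 0.001]
force: [0.4, 0.8, -3.5]
width: 0.0427
[  0.101   0.189  -3.277 -62.921 -38.004] [0.486 0.662 0.287 0.077 0.032] [0.536 0.307 0.133] 0.04309808070766848
0.88 [0.24 0.28 0.05] [ 0.124  0.246 -0.006] [0.269 0.384 0.124]
0.84 [0.557 0.106 0.067] [ 0.41   0.073 -0.001] [0.585 0.214 0.141]
0.84 [0.743 0.333 0.052] [ 0.674  0.306 -0.004] [0.777 0.418 0.123]
0.82 [0.727 0.153 0.053] [ 0.628  0.123 -0.002] [0.757 0.238 0.122]
0.73 [0.44  0.464 0.023] [0.416 0.437 0.001] [0.451 0.494 0.065]
0.67 [0.555 0.284 0.101] [0.419 0.243 0.   ] [0.602 0.371 0.227]
```

View pics/s5.png

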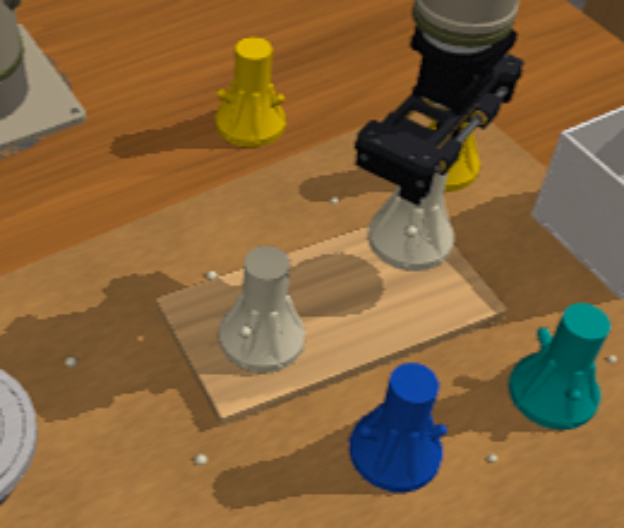

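The second casting, at (411,235), hangs clear at 3.28 N (≈0.33 kg), so it is the lighter one. The first still stands upright at (262,310). Putting the lighter one back.

```bash
python3 -m handwheel '[[0,0,-1.5,0,0,0,3.5],[0,0,-1.5,0,0,0,3.5],[0,0,-1,0,0,0,3.5],[0,0,-0.5,0,0,0,3.5],[0,0,-0.4,0,0,0,3.5],[0,0,-0.1,0,0,0,3.5],[0,0,0,0,0,0,3.5],[0,0,0,0,0,0,3.5]]'
```

```text
t: 16.53
position: [0.5366, 0.3067, 0.0836]
tool_rot: [-0.0, 0.978, 0.209, 0.0]
force: [-0.1, 0.1, -3.8]
width: 0.0435
```

```bash
python3 -m handwheel '[[0,0,-0.1,0,0,0,3.5],[0,0,0,0,0,0,3.5],[0,0,0,0,0,0,3.5]]'
```

```text
t: 16.78
position: [0.5368, 0.307, 0.0831]
tool_rot: [-0.0, 0.978, 0.209, 0.001]
force: [-1.2, -0.1, 5.5]
width: 0.0432
```

```bash
python3 -m handwheel '[[0,0,0,0,0,0,8.7],[0,0,0,0,0,0,8.7],[0,0,0,0,0,0,8.7],[0,0,0,0,0,0,8.7],[0,0,0,0,0,0,8.7],[0,0,0,0,0,0,8.7],[0,0,0,0,0,0,8.7],[0,0,0,0,0,0,8.7]]'
python3 -m handwheel '[[0,0,0,0,0,0,8.7],[0,0,0,0,0,0,8.7],[0,0,2,0,0,0,8.7],[0,0,3,0,0,0,8.7],[0,0,3,0,0,0,8.7],[0,0,2,0,0,0,8.7],[0,0,0,0,0,0,8.7],[0,0,0,0,0,0,8.7]]'
python3 -m handwheel '[[0.1,-3.7,0,0,0,0,8.7],[0.1,-3.7,0,0,0,0,8.7],[0.1,-3.7,0,0,0,0,8.7],[0.1,-3.7,0,0,0,0,8.7],[0.1,-3.7,0,0,0,0,8.7],[0,0,0,0,0,0,8.7],[0,0,0,0,0,0,8.7],[0,0,0,0,0,0,8.7]]'
python3 look.py w6.png
```

```text
t: 17.45
position: [0.5363, 0.3065, 0.082]
tool_rot: [0.0, 0.978, 0.209, -0.0]
force: [-0.0, 0.5, -0.4]
width: 0.0844
t: 18.12
position: [0.5368, 0.3069, 0.1832]
tool_rot: [-0.0, 0.978, 0.209, 0.001]
force: [-0.2, -0.5, -0.8]
width: 0.0873
t: 18.78
position: [0.5408, 0.1219, 0.1812]
tool_rot: [-0.0, 0.978, 0.209, -0.001]
force: [0.5, 0.3, -0.3]
width: 0.0872
[0.5407 0.1228 0.1814]
0.85 [320.3 185.5] 0.13737439211297756 topmid [0.541  0.1208 0.135 ] ext [0.0441 0.0437 0.0071] mean [0.5419 0.1213 0.1366] foot [0.4737 0.0717 0.0149] [0.5863 0.1653 0.1385]
0.75 [140.2 117.3] 0.13731396376178365 topmid [0.5364 0.3062 0.1353] ext [0.0431 0.0446 0.0079] mean [0.5372 0.305  0.1364] foot [ 0.4758  0.2613 -0.0013] [0.5806 0.4292 0.1392]
0.62 [ 21.7 163.5] 0.04910488139171919 topmid [0.4097 0.4352 0.0489] ext [0.0435 0.0263 0.0116] mean [0.4106 0.4344 0.0483] foot [ 0.3636  0.4174 -0.0015] [0.4526 0.4884 0.0559]
0.62 [345.9  24.9] 0.09060111159302758 topmid [0.6988 0.1644 0.0906] ext [0.016  0.0297 0.0119] mean [0.6945 0.1633 0.0905] foot [ 0.6671  0.1246 -0.0015] [0.7412 0.2161 0.1074]
```

Both stand upright where they were. Grasping the heavier one.

```bash
python3 -m handwheel '[[0,0,-2.5,0,0,0,8.7],[0,0,-2.5,0,0,0,8.7],[0,0,-2.5,0,0,0,8.7],[0,0,-1.5,0,0,0,8.7],[0,0,-0.9,0,0,0,8.7],[0,0,0,0,0,0,8.7],[0,0,0,0,0,0,3.5],[0,0,0,0,0,0,3.5]]'
python3 -m handwheel '[[0,0,0,0,0,0,3.5],[0,0,0,0,0,0,3.5],[0,0,0,0,0,0,3.5],[0,0,0,0,0,0,3.5],[0,0,0,0,0,0,3.5],[0,0,0,0,0,0,3.5],[0,0,0,0,0,0,3.5],[0,0,0,0,0,0,3.5]]'
```

```text
t: 19.55
position: [0.542, 0.1223, 0.0842]
tool_rot: [-0.0, 0.978, 0.209, 0.001]
force: [-0.4, 0.1, 0.2]
width: 0.0803
t: 20.22
position: [0.5414, 0.1215, 0.0832]
tool_rot: [0.0, 0.978, 0.209, 0.0]
force: [0.2, -0.9, 2.3]
width: 0.0433
```

```bash
python3 -m handwheel '[[0,0,0,0,0,0,3.5],[0,0,0,0,0,0,3.5],[0,0,1,0,0,0,3.5],[0,0,2,0,0,0,3.5],[0,0,3,0,0,0,3.5],[0,0,3,0,0,0,3.5],[0,0,2.5,0,0,0,3.5],[0,0,1.2,0,0,0,3.5]]'
python3 -m handwheel '[[0,-1,0,0,0,0,3.5],[-0.1,-2,0,0,0,0,3.5],[-0.1,-3,0,0,0,0,3.5],[-0.1,-3,0,0,0,0,3.5],[-0.1,-3,0,0,0,0,3.5],[-0.1,-3,0,0,0,0,3.5],[-0.1,-3,0,0,0,0,3.5],[0,-3,0,0,0,0,3.5]]'
python3 - <<'E'
from h import *
np.set_printoptions(precision=4,suppress=True)
print(get_state()['force'])
for n in('top','scene'):
    s=snap(n,n+'7.png'); p=cloud(s,np.ones((400,640),bool))
    p=p[(abs(p[:,2]-.07)<.006)&(np.hypot(p[:,0]-.53,p[:,1]+.217)<.1)]
    (c,r)=cv2.minEnclosingCircle((p[:,:2]*1000).astype(np.float32)); print(n,len(p),p.min(0),p.max(0),c,r)
E
```

```text
t: 20.88
position: [0.5419, 0.122, 0.2133]
tool_rot: [0.0, 0.978, 0.209, 0.001]
force: [0.6, 1.2, -6.3]
width: 0.0436
t: 21.55
position: [0.5334, -0.0908, 0.2077]
tool_rot: [-0.0, 0.978, 0.209, -0.002]
force: [0.8, 0.5, -6.4]
width: 0.0432
[ 0.8413  0.4737 -6.4137]
top 241 [ 0.4757 -0.3     0.0641] [ 0.5807 -0.2757  0.0752] (528.2021484375, -280.4973449707031) 52.48185348510742
scene 4086 [ 0.4398 -0.3006  0.064 ] [ 0.6129 -0.1327  0.0757] (526.523681640625, -216.21617126464844) 86.68707275390625
```

```bash
python3 -m handwheel '[[-0.2,-3,0,0,0,0,3.5],[-0.2,-3,0,0,0,0,3.5],[-0.1,-3,0,0,0,0,3.5],[0,-2,0,0,0,0,3.5],[0,-1,0,0,0,0,3.5],[0,-0.3,0,0,0,0,3.5],[0,0,0,0,0,0,3.5],[0,0,0,0,0,0,3.5]]'
cat > chk.py <<'E'
from h import *
import sys
np.set_printoptions(precision=4,suppress=True)
s=snap('scene',sys.argv[1]); g=get_state(); print(g['position'],g['force'],g['width'],abs(g['dq']).max())
for d in trace('scene','casting_a'):
    p=cloud(s,d['pixels']); m=np.median(p,0)
    if m[1]>0 and m[2]<.1: print(d['confidence'],m,p.max(0)); continue
    p=p[(p[:,2]>.1)&(np.hypot(p[:,0]-.53,p[:,1]+.217)<.08)]
    print('HELD',d['confidence'],m,np.percentile(p,[0,1,2,99,100],axis=0)); lo=p[p[:,2]<np.percentile(p[:,2],1)+.012]; print('foot rim',lo.min(0),lo.max(0))
E
python3 chk.py s8.png
```

```text
t: 22.32
position: [0.5302, -0.2099, 0.2093]
tool_rot: [-0.001, 0.978, 0.21, -0.0]
force: [0.1, 0.3, -6.1]
width: 0.0435
[ 0.5304 -0.2096  0.2096] [ 0.4431  0.9245 -6.2447] 0.04356792896781337 0.0067433503766205945
0.97 [0.4207 0.4447 0.0499] [0.4513 0.5126 0.1237]
0.89 [0.549  0.2884 0.0646] [0.5795 0.4235 0.1407]
0.75 [0.7263 0.1531 0.0512] [0.7574 0.2224 0.1231]
0.74 [0.2407 0.2798 0.0502] [0.2685 0.3526 0.1227]
0.7 [0.7423 0.3332 0.0497] [0.7768 0.4744 0.1236]
HELD 0.68 [ 0.5501 -0.2125  0.1878] [[ 0.5027 -0.257   0.1438]
 [ 0.5158 -0.2541  0.1466]
 [ 0.5197 -0.2522  0.149 ]
 [ 0.5738 -0.1721  0.266 ]
 [ 0.577  -0.1688  0.3083]]
foot rim [ 0.5074 -0.257   0.1438] [ 0.575  -0.1688  0.1586]
0.61 [0.5539 0.171  0.0175] [0.6324 0.39   0.0467]Traceback (most recent call last):
  File "chk.py", line 9, in <module>
    print('HELD',d['confidence'],m,np.percentile(p,[0,1,2,99,100],axis=0)); lo=p[p[:,2]<np.percentile(p[:,2],1)+.012]; print('foot rim',lo.min(0),lo.max(0))
                                   ~~~~~~~~~~~~~^^^^^^^^^^^^^^^^^^^^^^^^^
    return _quantile_unchecked(
        a, q, axis, out, overwrite_input, method, keepdims, weights)
    return _ureduce(a,
                    func=_quantile_ureduce_func,
    ...<5 lines>...
                    overwrite_input=overwrite_input,
                    method=method)
    r = func(a, **kwargs)
    result = _quantile(arr,
                       quantiles=q,
    ...<2 lines>...
                       out=out,
                       weights=wgt)
    slices_having_nans = np.isnan(arr[-1, ...])
                                  ~~~^^^^^^^^^
IndexError: index -1 is out of bounds for axis 0 with size 0
```

View pics/s8.png

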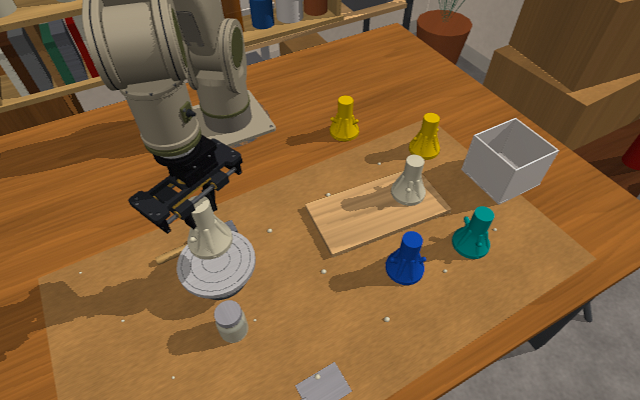

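The casting is held upright over the disc with its foot at z≈0.144, 7.4 cm above it. The light one stands on the board at (410,180); the jar and brush are untouched. I'll correct the last 6 mm in y, let it settle, and hand in.

```bash
python3 -m handwheel '[[-0.1,-0.3,0,0,0,0,3.5],[-0.1,-0.4,0,0,0,0,3.5],[0,0,0,0,0,0,3.5],[0,0,0,0,0,0,3.5],[0,0,0,0,0,0,3.5],[0,0,0,0,0,0,3.5],[0,0,0,0,0,0,3.5],[0,0,0,0,0,0,3.5]]'
python3 chk.py s9.png 2>/dev/null; python3 -c "
from cell import *
s=get_state(); print(s['t'],s['position'],s['width'],s['force'],abs(s['dq']).max()); print(finish_job())"
```

```text
t: 23.08
position: [0.5284, -0.2184, 0.2101]
tool_rot: [0.0, 0.978, 0.209, 0.0]
force: [-0.4, -1.0, -5.3]
width: 0.0434
[ 0.5283 -0.2184  0.2101] [ 0.4409  0.2304 -5.962 ] 0.04306947414744468 0.002082718368916575
HELD 0.95 [ 0.5479 -0.2204  0.1883] [[ 0.5019 -0.2657  0.1451]
 [ 0.5109 -0.2628  0.1479]
 [ 0.5151 -0.2607  0.1499]
 [ 0.5718 -0.1803  0.2666]
 [ 0.5756 -0.177   0.3123]]
foot rim [ 0.5019 -0.2657  0.1451] [ 0.574  -0.177   0.1599]
0.93 [0.7268 0.1533 0.0517] [0.7566 0.2529 0.1231]
0.82 [0.7421 0.3333 0.0497] [0.7782 0.462  0.1234]
0.6 [0.5503 0.2884 0.0668] [0.5804 0.3418 0.1407]
0.59 [0.2402 0.2794 0.0488] [0.2693 0.3834 0.123 ]
0.56 [0.421  0.4449 0.0515] [0.451  0.498  0.1233]
23.1833 [ 0.52835018 -0.21842773  0.21006994] 0.04350365080097105 [ 0.04229985  0.39659309 -5.81864496] 0.0013590214513102103
the job is handed in; nothing more can be done
None
```

The job is handed in at 23.2 s. I lifted both castings clear of the board. The one nearer the turntable weighed 6.15 N (about 0.63 kg) and the other 3.28 N (about 0.33 kg). The lighter one is back standing upright on the board. The arm is holding the heavier one upright and still over the turntable.

- **Last checks:** The foot is about 7.5 cm above the disc, and the tool is 2–3 mm from the disc centre I measured by fitting a circle to it. I last saw the jar and brush in place just before the final 7 mm correction; I did not check them again after it.
- **Disagreements:** My first grasp closed on air without touching the casting. The cameras showed the reported tool height reading about 4 cm too low, so I set all heights by the cameras after that. Estimates of the disc centre's x ranged from 0.526 to 0.535 m; I used about 0.528.

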